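# Seat the safety-capped bottle in its keyed holder and take the cap off

## Task

Stand the white cleaner bottle in the blue holder, turned so that its oblong foot drops fully into the oblong pocket, and only then open its red push-and-turn safety cap: press it down, twist it anticlockwise (seen from above) until it comes free, and lift it off. Finish while still holding the cap in the gripper, about 8 cm straight up from where it sat and clear above the open bottle, with the bottle left fully seated in the pocket; do not put the cap down or let go. Keep the bottle upright throughout and leave the steel flange, the brass valve and the small carton where they are.

Things in the scene. Friction and masses are not known exactly. Their poses are not given: they have to be found in the camera images.
- bottle_center (a point): Centre of the white bottle's body, half-way up it, 35 mm above the underside. The body is an oblong block 76 mm long (x axis), 46 mm wide (y axis), 70 mm high, yellow labels on both broad faces. Starts upright on the bench. Either way round (half a turn) fits the pocket. With cap it weighs 0.25 to 0.42 kg; the locked cap is strong enough to carry it by.
- cap_center (a point): On the axis of the bottle's red round cap, half-way up its ribbed solid head (42 mm diameter, 22 mm high): 11 mm below the flat top, 109.5 mm above the bottle's underside while locked. z is up the axis; its x axis (white bar on top) lies along the bottle's x while locked. To open: push down 3.5 to 5 mm, keep it down, turn anticlockwise seen from above by 1.1 rad (0.95 to 1.25), lift.
- pocket (a point): Centre of the floor of the oblong pocket in the blue holder, which is fixed to the bench. The pocket is 81 mm long (the point's x axis), 51 mm wide (y axis) and 22 mm deep, with a 3 mm chamfer round its mouth; its floor is 8 mm above the bench. The holder's block is 126 x 96 x 30 mm on a bolted foot of 166 x 96 mm.
- cap: The cap as a body, 40 g: origin on the axis at the lower rim of its hollow skirt (41 mm diameter, 17.5 mm high), 28.5 mm below cap_center. Locked, the rim stands 5 mm over the shoulder. Spring: 5 N at the start of the push, 9.5 N at the full 5 mm where rim meets shoulder. Hard stop at 1.32 rad of turn; unpushed or turned clockwise it is blocked. Once free the spring raises it.
- bottle: The bottle: its origin lies at the centre of its underside, 35 mm below bottle_center, same axes. Above the 70 mm body are a round shoulder (42 mm across, its top 76 mm above the underside) and the neck. With the cap locked on the whole stands 120.5 mm high.
- flange: Bystander: loose steel pipe flange lying flat, 100 mm across, 34 mm high; origin at the centre of its underside. Leave it alone.
- valve: Bystander: loose brass ball valve with a blue lever, about 100 mm long and 51 mm high; origin at the centre of its underside. Leave it alone.
- carton: Bystander: loose small cardboard carton 85 x 115 x 60 mm; origin at the centre of its underside. Leave it alone.
Things that resemble listed ones, but are neither listed nor needed, are in the scene too. What is shaped like the bottle but purple is not meant.

How it is judged:
By the outcome, as a careful person would: the job done as asked, in the order asked, and still so for the second after the job is handed in, while the arm keeps its last pose, push and grip.
It also fails if it takes over 42 s, if anything falls off the work surface, if the arm or the gripper's body presses on something with over 40 N, if the wrist force passes 120 N, or if a joint passes its speed limit or range.

## Robot

A 6-joint arm with a two-finger parallel gripper is mounted at the origin on the work surface. World frame = base frame: x ahead of the robot, y to its left, z up, the work surface at z = 0. Lengths are in m, angles in rad, forces in N, time in s.
With the tool pointing down it reaches from about 0.15 to 0.775 m from the base axis. Payload 6.1 kg.
Tool frame: the origin (TCP) lies midway between the tips of the shut fingers; the grasp point (between the pads) lies 19 mm behind it; z points along the fingers, x is the direction in which the jaws open and shut, and the axes are right-handed (so a half turn about z gives the same grasp; the last joint's range is limited). The gripper opens to 85 mm and grips with 20 to 120 N. Pads are 22 mm wide; open, the fingers measure 114 mm over their backs; the gripper's body (76 mm by 85 mm) begins 54 mm behind the grasp point. The pads swing forward as they close: fully open they stand 13 mm farther back than shut.
Start: joints at [1.24, 0.126, -0.04, 1.405, 0, 1.571], TCP at [0.171, 0.497, 0.209] pointing down, gripper open.
Joint ranges: [-2.72, 2.72], [-0.95, 1.95], [-1.27, 1.35], [-1.78, 2.02], [-1.46, 1.47], [-3.14, 3.14]. Speed limits (rad/s): [2.39, 2.39, 3.01, 3.14, 3.14, 3.14].

## Interface

Orientations are given as a 3x3 rotation matrix whose columns are the frame's x, y, z axes.
In Python, from workcell import manip gives the robot as it stands.
- The arm moves only by the tool step_arm, never from a script. Its argument "plan" is a list that holds one entry, the list of rows, each a list of 7 numbers: the shift along the tool's x, y, z in cm, then the turn, a rotation vector about the tool's x, y, z in degrees, then the closure in counts, from 0 (fully open) to 255 (shut). In form: [[[tx, ty, tz, rx, ry, rz, claw], ...]]. A call has 1 to 20 rows; each row shifts and turns the commanded pose from where the row before left it, along the tool's axes as they then stand; what a row does not reach is not made up. A row lasts 1/10 s, in which the tool goes at most 50 mm and 8.59 degrees, less where a joint would pass 70% of its speed; a pose out of reach is approached as far as the arm can. A call is refused whole if a number of a shift passes 5 or a number of a turn 8.59, either way. A call with a gripper value outside its range is refused whole. The fingers move at their own pace and stop on an object; "force" is the grip in N (left out, the last holds). Time passes only in rows, so rows that do not move let the fingers close. It gives the time, the measured TCP pose, the force and the opening at its end, in the units of the state.
- manip.state(): the state, without advancing time (a new reading comes with each control period).
- manip.grab_frame(name): name is "scene" or "top" or "wrist"; returns a dict with "image" (420x560x3 uint8, red, green, blue), "fovy" (degrees; the focal length in pixels is half the picture's height over the tangent of half this angle, whatever the lens; pixels are square), "cx", "cy" (the principal point, pixels), "xyz" and "rotation" of the camera in the world. Camera axes: x right, y up, looking along -z (the intrinsics and any distortion apply to the point x, -y, -z); pixel columns grow to the right and rows downward; lengths in m; the calibration is good to about 2 mm. A picture is of the moment at which its call begins. There is no depth.
- manip.job_done(): hands the job in, once; it reports no verdict.
The state is a dict: "clock": time; "q": joint angles; "joint_vel": joint speeds; "joint_efforts": joint torques, N m; "tcp_pos": TCP position; "tcp_rot": TCP orientation; "contact_force": force on the tool from outside, world axes, zero at the start; "wrist_torque": the same for the moment, N m; "finger_gap": opening from 0.0 (shut) to 1.0 (fully open).
Only numpy, scipy, OpenCV 4.12 (cv2) and the standard library are available. Lean on these libraries where they do the work, as an engineer would, in place of code of your own. Each camera call takes 0.05 s, during which the arm holds its last target. There are 200 camera calls.

## Working session

There is one attempt and no reset: what is moved stays moved. The work goes in short steps, Python scripts to look and compute and a tool call to move; the robot and the scene stay as the last step left them, time stands still between calls to the robot, and variables do not carry over. Pictures are saved under pics/ and viewed, about 8 in all and at most 12, crops included, and the job is handed in when it is done.

Besides the shell and the picture viewer there is one more tool, called after "Call:" by a JSON object that holds its "op" and its "data". step_arm: Moves the arm, as the interface text tells. Its arguments: {"type":"object","properties":{"plan":{"type":"array"},"force":{"type":"number"}},"required":["plan"]}

```bash
mkdir -p pics; ls; python3 - <<'E'
from workcell import manip
import cv2,pickle
for n in("scene","top","wrist"):
    f=manip.grab_frame(n); cv2.imwrite(f"pics/{n}0.png",f["image"][:,:,::-1]); pickle.dump(f,open(f"pics/{n}0.pkl","wb"))
    print(n,{k:v for k,v in f.items() if k!="image"})
print(manip.state())
E
```

```text
pics
scene {'fovy': 54.34622878087454, 'cx': 276.68082833565927, 'cy': 207.2050543262729, 'xyz': array([1.11017591, 0.328653  , 0.48178761]), 'rotation': array([[-0.53183562, -0.45044878,  0.71711001],
       [ 0.84671738, -0.29769626,  0.44096101],
       [ 0.01485062,  0.84170828,  0.53972829]])}
top {'fovy': 42.84545509715474, 'cx': 280.9172637415751, 'cy': 208.89862727491288, 'xyz': array([ 0.44456987, -0.00996066,  1.00921844]), 'rotation': array([[ 0.02179237,  0.98956045, -0.14246125],
       [-0.999284  ,  0.01715143, -0.03372417],
       [-0.03092869,  0.14309418,  0.98922569]])}
wrist {'fovy': 61.45974441070798, 'cx': 279.16166179060855, 'cy': 207.34743593872832, 'xyz': array([0.09043286, 0.52419028, 0.37404597]), 'rotation': array([[ 0.32416057, -0.89350168, -0.31076464],
       [ 0.94600146,  0.30579693,  0.10756149],
       [-0.0010755 , -0.328851  ,  0.94438121]])}
{'clock': 0.15, 'q': array([ 1.23999027e+00,  1.26281764e-01, -4.03850597e-02,  1.40540920e+00,
        1.28193940e-05,  1.57079369e+00]), 'joint_vel': array([-0.00032615, -0.00044902,  0.00276914, -0.00133504,  0.00042355,
        0.00020317]), 'joint_efforts': array([ 8.35608762e-05, -4.36277390e+01,  3.53149045e+01,  1.36029898e-02,
        5.06993547e-05, -9.94396544e-06]), 'tcp_pos': array([0.17040483, 0.49620376, 0.20818208]), 'tcp_rot': array([[ 3.24802727e-01,  9.45781690e-01, -4.27777195e-04],
       [ 9.45780921e-01, -3.24803008e-01, -1.20614982e-03],
       [-1.27969773e-03, -1.28227599e-05, -9.99999181e-01]]), 'contact_force': array([-0.77878087, -1.27613045, -0.47367812]), 'wrist_torque': array([-0.0078836 , -0.00196767,  0.03419116]), 'finger_gap': 1.0004944030788794}
```

View pics/top0.png

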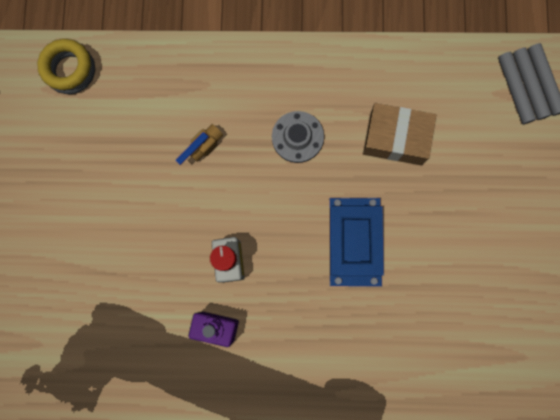

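View pics/scene0.png

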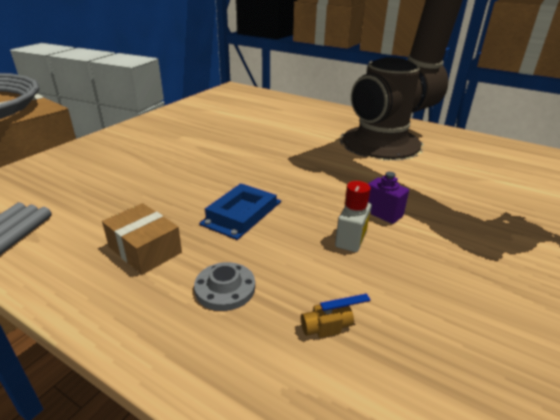

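The scene holds one white bottle with a red cap (top: cap 223,258; body 229,262). The lookalike is the purple bottle at (213,329), which I rule out by colour. The blue holder is at (357,241), and the valve lever at (193,149) is also blue. Next I measure from the masks.

```bash
cat > h.py <<'E'
import numpy as np,cv2
def ray(f,u,v):
    F=f["image"].shape[0]/2/np.tan(np.radians(f["fovy"])/2)
    d=np.array([(u-f["cx"])/F,-(v-f["cy"])/F,-1.]); return f["rotation"]@d
def onz(f,p,z):
    d=ray(f,*p); return f["xyz"]+d*(z-f["xyz"][2])/d[2]
def mask(f,lo,hi):
    return cv2.inRange(cv2.cvtColor(f["image"],cv2.COLOR_RGB2HSV),lo,hi)
def big(m,box=None):
    if box: k=np.zeros_like(m);k[box[1]:box[3],box[0]:box[2]]=255;m=m&k
    return max(cv2.findContours(m,cv2.RETR_EXTERNAL,cv2.CHAIN_APPROX_NONE)[0],key=cv2.contourArea)
def red(f,box=None):
    return big(mask(f,(0,150,70),(6,255,255))|mask(f,(174,150,70),(180,255,255)),box)
def planerect(f,c,z):  # min-area rect of a contour cast on plane z
    P=np.array([onz(f,p,z)[:2] for p in c[:,0]],np.float32)*1000
    return cv2.minAreaRect(P)
def two(f,p,g,q):
    a,b=ray(f,*p),ray(g,*q);s=np.linalg.lstsq(np.c_[a,-b],g["xyz"]-f["xyz"],rcond=None)[0]
    A,B=f["xyz"]+a*s[0],g["xyz"]+b*s[1];return (A+B)/2,np.linalg.norm(A-B)
E
python3 - <<'E'
from h import *;import pickle
t=pickle.load(open("pics/top0.pkl","rb"));s=pickle.load(open("pics/scene0.pkl","rb"))
c=red(t,(195,235,260,290));print("cap top rect",planerect(t,c,.1205),cv2.minEnclosingCircle(c))
c2=red(s,(335,170,380,220));m=lambda c:[x for x in cv2.minEnclosingCircle(c)[0]]
print("2view",two(t,m(c),s,m(c2)))
c=big(mask(t,(100,120,50),(125,255,255)),(310,180,400,300))
print("holder z0",planerect(t,c,.008),"z30",planerect(t,c,.03))
k=t["image"][190:300,180:400][:,:,::-1];cv2.imwrite("pics/crop.png",cv2.resize(k,None,fx=3.6,fy=3.6,interpolation=cv2.INTER_CUBIC))
E
```

```text
cap top rect ((489.2182312011719, 116.56130981445312), (38.201385498046875, 40.07577896118164), 1.9705774784088135) ((222.26922607421875, 257.80767822265625), 12.67782974243164)
2view (array([0.48977875, 0.11826137, 0.10250366]), np.float64(0.0007646315755118636))
holder z0 ((529.9104614257812, -118.37698364257812), (161.0948028564453, 95.14982604980469), 0.4836433529853821) z30 ((528.03515625, -115.99472045898438), (157.55502319335938, 93.05908966064453), 0.483644038438797)
```

View pics/crop.png

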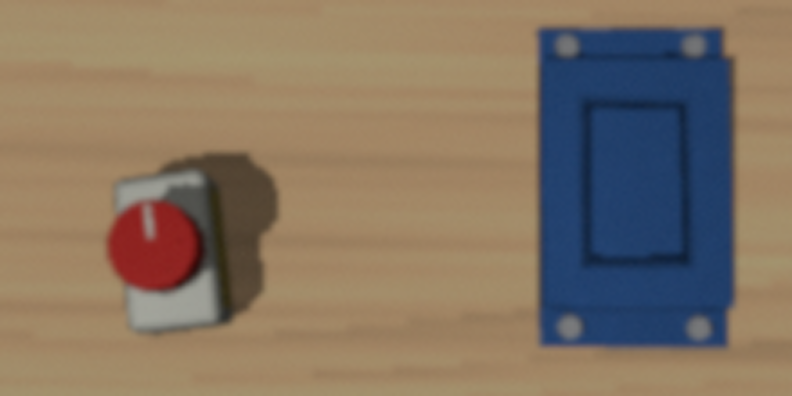

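The crop shows the chosen bottle, red cap at crop (155,245) with white body and a yellow label edge, and the holder pocket at crop (636,182). The cap's two-view height fits and the holder size matches 166x96. I'm moving above the bottle.

Call:
{"op": "step_arm", "data": {"plan": [[[-2.13,3.54,0,0,0,0,0],[-2.13,3.54,0,0,0,0,0],[-2.13,3.54,0,0,0,0,0],[-2.13,3.54,0,0,0,0,0],[-2.13,3.54,0,0,0,0,0],[-2.13,3.54,0,0,0,0,0],[-2.13,3.54,0,0,0,0,0],[-2.13,3.54,0,0,0,0,0],[-2.13,3.54,0,0,0,0,0],[-2.13,3.54,0,0,0,0,0],[-2.13,3.54,0,0,0,0,0],[-2.13,3.54,0,0,0,0,0],[0,0,0,0,0,8.25,0],[0,0,0,0,0,8.25,0],[0,0,0,0,0,8.25,0],[0,0,0,0,0,8.25,0],[0,0,0,0,0,8.25,0],[0,0,0,0,0,8.25,0],[0,0,0,0,0,8.25,0],[0,0,0,0,0,8.25,0]]]}}

```text
clock: 2.15
tcp_pos: [0.4891, 0.1167, 0.2085]
tcp_rot: [[0.997, 0.082, -0.001], [0.082, -0.997, -0.0], [-0.001, 0.0, -1.0]]
contact_force: [0.6, 0.1, -0.4]
finger_gap: 1.0
```

```bash
python3 - <<'E'
from h import *;import pickle
from workcell import manip
f=manip.grab_frame("wrist");pickle.dump(f,open("pics/w1.pkl","wb"));cv2.imwrite("pics/w1.png",f["image"][:,:,::-1])
s=manip.state();print(s["clock"],s["tcp_pos"],s["tcp_rot"],s["q"])
c=red(f);print(planerect(f,c,.1205),cv2.minEnclosingCircle(c),f["xyz"])
t=pickle.load(open("pics/top0.pkl","rb"))
P=np.array([onz(t,(180+u/3.6,190+v/3.6),.03)[:2] for u,v in[(586,103),(684,103),(687,262),(588,262)]]);print("pocket",P.mean(0),P)
P=np.array([onz(t,(180+u/3.6,190+v/3.6),.07)[:2] for u,v in[(115,182),(132,330)]]);print("bottle",P)
E
```

```text
2.2 [0.48909669 0.11674494 0.20849108] [[ 9.97044861e-01  7.68190314e-02 -6.18119591e-04]
 [ 7.68189506e-02 -9.97045047e-01 -1.53567691e-04]
 [-6.28089998e-04  1.05630579e-04 -9.99999797e-01]] [ 2.34314409e-01  8.43838309e-02 -8.67109018e-02  1.40033848e+00
 -5.85861394e-06  1.72821598e+00]
((488.96685791015625, 120.1179428100586), (45.690452575683594, 42.18327713012695), 64.60197448730469) ((278.7974548339844, 197.36709594726562), 30.656614303588867) [0.48237188 0.20153175 0.37441124]
pocket [ 0.52958923 -0.11630008] [[ 0.56952839 -0.09070792]
 [ 0.57041987 -0.14049977]
 [ 0.48971299 -0.14184958]
 [ 0.48869568 -0.09214306]]
bottle [[0.52124603 0.14266798]
 [0.44953101 0.13148643]]
```

View pics/w1.png

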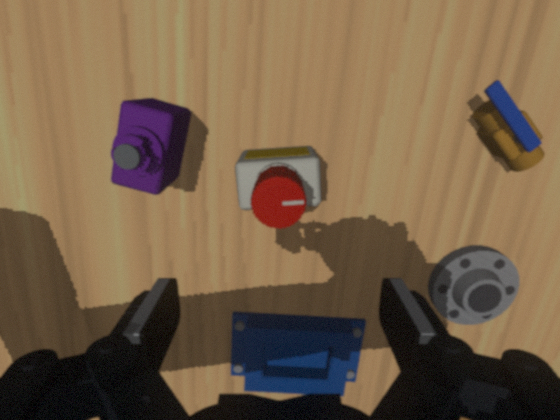

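The close view confirms the choice: red cap at (280,200) with its white bar pointing right, yellow label band at (278,153) and purple bottle at (150,145). Next is the bottle's yaw from the label edges.

```bash
python3 - <<'E'
from h import *;import pickle
f=pickle.load(open("pics/w1.pkl","rb"))
def line(pts,z):
    P=np.array([onz(f,p,z)[:2] for p in pts],np.float32);vx,vy,x,y=cv2.fitLine(P,cv2.DIST_HUBER,0,.01,.01).ravel();a=np.degrees(np.arctan2(vy,vx));return (a+90)%180-90,(x,y)
hsv=cv2.cvtColor(f["image"],cv2.COLOR_RGB2HSV);print(hsv[140:190:3,262].tolist())
m=mask(f,(0,0,90),(180,70,255));c=big(m,(225,140,330,225))
k=np.zeros_like(m);cv2.drawContours(k,[c],-1,255,-1)
up=[(u,np.nonzero(k[:,u])[0].min()) for u in range(245,315)];print("white upper edge",line(up,.07),up[0],up[-1])
for nm,fn in(("L",min),("R",max)):
    e=[(fn(np.nonzero(k[v])[0]),v) for v in range(168,198)];print(nm,line(e,.07))
b=big(mask(f,(0,0,110),(180,110,255)),(278,192,306,212));print("bar",planerect(f,b,.1205))
C=big(mask(f,(100,120,40),(125,255,255)),(220,300,375,395));print("foot",planerect(f,C,.008))
E
```

```text
[[18, 101, 166], [17, 104, 162], [18, 102, 160], [20, 110, 100], [22, 183, 85], [24, 193, 86], [22, 69, 93], [24, 21, 120], [25, 21, 145], [30, 18, 140], [22, 32, 120], [5, 152, 82], [4, 184, 75], [2, 179, 87], [3, 199, 122], [2, 214, 137], [2, 202, 140]]
white upper edge (np.float32(7.873352), (np.float32(0.48702553), np.float32(0.14153492))) (245, np.int64(161)) (314, np.int64(156))
L (np.float32(-81.492485), (np.float32(0.45145634), np.float32(0.11623759)))
R (np.float32(-80.53361), (np.float32(0.5249986), np.float32(0.12234044)))
bar ((499.4111633300781, 118.39276885986328), (16.041582107543945, 3.6103808879852295), 8.773714065551758)
foot ((529.88671875, -126.72250366210938), (161.5176239013672, 122.01739501953125), 1.2367770671844482)
```

Call:
{"op": "step_arm", "data": {"plan": [[[0,-0.1,0,0,0,-4.1,0],[0,0,3,0,0,0,0],[0,0,3,0,0,0,0],[0,0,3,0,0,0,0],[0,0,2,0,0,0,0],[0,0,1.15,0,0,0,0],[0,0,0,0,0,0,0],[0,0,0,0,0,0,255],[0,0,0,0,0,0,255],[0,0,0,0,0,0,255],[0,0,0,0,0,0,255],[0,0,0,0,0,0,255],[0,0,0,0,0,0,255],[0,0,0,0,0,0,255],[0,0,0,0,0,0,255]]], "force": 80}}

```text
clock: 3.7
tcp_pos: [0.4892, 0.1178, 0.0877]
tcp_rot: [[0.987, 0.159, 0.0], [0.159, -0.987, 0.0], [0.0, -0.0, -1.0]]
contact_force: [-3.0, -0.7, 5.1]
finger_gap: 0.454
```

Call:
{"op": "step_arm", "data": {"plan": [[[0,0,-1,0,0,0,255],[0,0,-2,0,0,0,255],[0,0,-2,0,0,0,255],[0,0,-2,0,0,0,255],[0,0,0,0,0,0,255],[0,0,0,0,0,0,255]]]}}

```text
clock: 4.3
tcp_pos: [0.4893, 0.1178, 0.1569]
tcp_rot: [[0.987, 0.159, 0.0], [0.159, -0.987, -0.0], [0.0, 0.0, -1.0]]
contact_force: [1.1, 0.1, -4.1]
finger_gap: 0.444
```

```bash
python3 - <<'E'
from h import *;import pickle
from workcell import manip
f=manip.grab_frame("wrist");pickle.dump(f,open("pics/w2.pkl","wb"));cv2.imwrite("pics/w2.png",f["image"][:,:,::-1])
s=manip.state();x,y=s["tcp_rot"][:,0],s["tcp_pos"]
print(s["tcp_pos"],np.degrees(np.arctan2(x[1],x[0])),s["contact_force"],s["finger_gap"],s["q"])
E
```

```text
[0.48878758 0.11770143 0.15620594] 9.148868028912052 [-0.22157328 -0.3450637  -3.7969649 ] 0.44809376091549874 [ 2.36322587e-01  9.00682983e-02 -1.94740011e-01  1.28730080e+00
 -2.94617499e-05  1.64744098e+00]
```

View pics/w2.png

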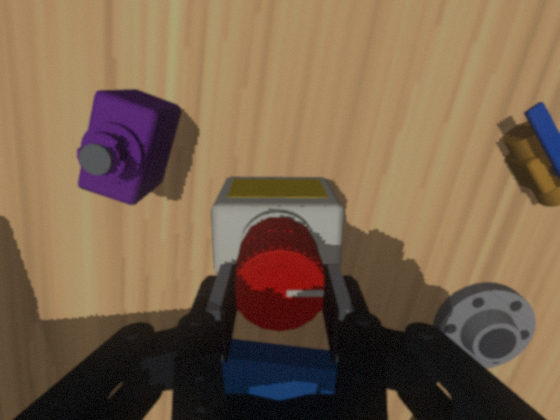

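The bottle is held upright, cap at (280,275) between the pads and yellow face at (280,188). I measure how it sits in the hand.

```bash
cat >> h.py <<'E'
def held(f,s,zt,box,rows):
    "bottle top-edge line at height zt, in the tool frame (mm, deg): pose of bottle centre"
    y=mask(f,(18,120,40),(34,255,255));c=big(y,box)
    k=np.zeros_like(y);cv2.drawContours(k,[c],-1,255,-1)
    m=mask(f,(0,0,90),(180,70,255));c=big(m|k,box);k=np.zeros_like(y);cv2.drawContours(k,[c],-1,255,-1)
    R,p=s["tcp_rot"],s["tcp_pos"];T=lambda q:((onz(f,q,zt)-p)@R)[:2]*1000
    out={}
    for n,fn in(("L",min),("R",max)):
        P=np.array([T((fn(np.nonzero(k[v])[0]),v)) for v in range(*rows)],np.float32)
        vx,vy,x,yy=cv2.fitLine(P,cv2.DIST_HUBER,0,.01,.01).ravel();out[n]=(np.degrees(np.arctan2(vy,vx)),x,yy)
    return out
E
python3 - <<'E'
from h import *;import pickle
from workcell import manip
s=manip.state();f=pickle.load(open("pics/w2.pkl","rb"))
print(held(f,s,.1385,(200,170,350,290),(212,255)))
m=mask(f,(18,120,40),(34,255,255));c=big(m,(200,170,350,215));k=np.zeros_like(m);cv2.drawContours(k,[c],-1,255,-1)
R,p=s["tcp_rot"],s["tcp_pos"]
for fn,nm in((max,"lower"),(min,"upper")):
    P=np.array([((onz(f,(u,fn(np.nonzero(k[:,u])[0])),.1385)-p)@R)[:2]*1000 for u in range(242,318)],np.float32)
    vx,vy,x,y=cv2.fitLine(P,cv2.DIST_HUBER,0,.01,.01).ravel();print(nm,np.degrees(np.arctan(vy/vx)),x,y)
b=big(mask(f,(0,0,110),(180,110,255)),(284,284,325,300));print("bar yaw",planerect(f,b,.189))
E
```

```text
{'L': (np.float32(-89.39257), np.float32(-37.081974), np.float32(-5.4856014)), 'R': (np.float32(-13.48345), np.float32(16.4435), np.float32(-3.6083875))}
lower 0.9328085 -2.7297654 -27.314495
upper -0.02443242 -0.47629583 -37.109306
bar yaw ((496.4375305175781, 117.73381042480469), (6.54469633102417, 3.0380053520202637), 9.156362533569336)
```

```bash
python3 - <<'E'
from h import *;import pickle
f=pickle.load(open("pics/w1.pkl","rb"));t=pickle.load(open("pics/top0.pkl","rb"))
def bolts(f,box):
    m=mask(f,(0,0,60),(180,110,255));B=big(mask(f,(100,120,40),(125,255,255)),box)
    k=np.zeros_like(m);cv2.drawContours(k,[cv2.convexHull(B)],-1,255,-1);n,_,st,ce=cv2.connectedComponentsWithStats(m&cv2.erode(k,np.ones((3,3))))
    i=np.argsort(-st[1:,4])[:6]+1;print(st[i,4],ce[i].round(1).tolist())
    return [ce[j] for j in i[:4]]
for g,box in((f,(220,300,375,395)),(t,(310,180,400,300))):
    P=np.array([onz(g,p,.011)[:2] for p in bolts(g,box)]);print(P.round(4).tolist(),P.mean(0))
E
```

```text
[113  70   3   2   1] [[240.2, 372.3], [348.2, 376.1], [302.0, 393.0], [289.5, 392.0], [343.0, 389.0]]
[[0.4611, -0.1548], [0.602, -0.1494], [0.5448, -0.1828], [0.5281, -0.1825]] [ 0.53398546 -0.16740041]
[49 46 40 39] [[373.6, 280.7], [337.8, 280.1], [372.2, 202.5], [337.1, 202.6]]
[[0.4579, -0.1494], [0.4576, -0.0837], [0.6034, -0.1471], [0.6022, -0.0814]] [ 0.53027424 -0.11539505]
```

Call:
{"op": "step_arm", "data": {"plan": [[[0,0,0,0,0,4.1,255],[0,0,0,0,0,4.05,255],[0.3,1.0,0,0,0,0,255],[0.3,2.0,0,0,0,0,255],[0.3,2.0,0,0,0,0,255],[0.3,2.0,0,0,0,0,255],[0.3,2.0,0,0,0,0,255],[0.3,2.0,0,0,0,0,255],[0.3,2.0,0,0,0,0,255],[0.3,2.0,0,0,0,0,255],[0.3,2.0,0,0,0,0,255],[0.3,2.0,0,0,0,0,255],[0.3,2.0,0,0,0,0,255],[0.35,1.4,0,0,0,0,255],[0,1.0,0,0,0,0,255],[0,0,3.0,0,0,0,255],[0,0,0,0,0,0,255],[0,0,0,0,0,0,255],[0,0,0,0,0,0,255]]]}}

```text
clock: 6.25
tcp_pos: [0.5301, -0.1153, 0.1284]
tcp_rot: [[1.0, 0.018, 0.001], [0.018, -1.0, -0.0], [0.001, 0.0, -1.0]]
contact_force: [0.1, 0.1, -3.4]
finger_gap: 0.446
```

```bash
python3 - <<'E'
from h import *;import pickle
from workcell import manip
I=[]
for n in("wrist","scene"):
    f=manip.grab_frame(n);pickle.dump(f,open(f"pics/{n}3.pkl","wb"));I.append(f["image"])
a=cv2.resize(I[0][60:420,120:440],(480,540));b=cv2.resize(I[1][100:280,160:300],None,fx=3,fy=3)
b=b[:540,:320] if b.shape[1]>320 else b
cv2.imwrite("pics/v3.png",np.hstack([a,cv2.resize(I[1][120:270,180:290],(396,540))[:,:320]])[:,:,::-1])
s=manip.state();x=s["tcp_rot"][:,0];print(s["clock"],s["tcp_pos"],np.degrees(np.arctan2(x[1],x[0])),s["contact_force"],s["q"])
E
```

```text
6.35 [ 0.5304025  -0.11537166  0.12852849] 1.038300610938648 [ 1.02371863 -0.82633402 -2.85717799] [-2.14189494e-01  1.69117292e-01 -1.64689406e-01  1.23519775e+00
  1.46870329e-05  1.33848543e+00]
```

View pics/v3.png

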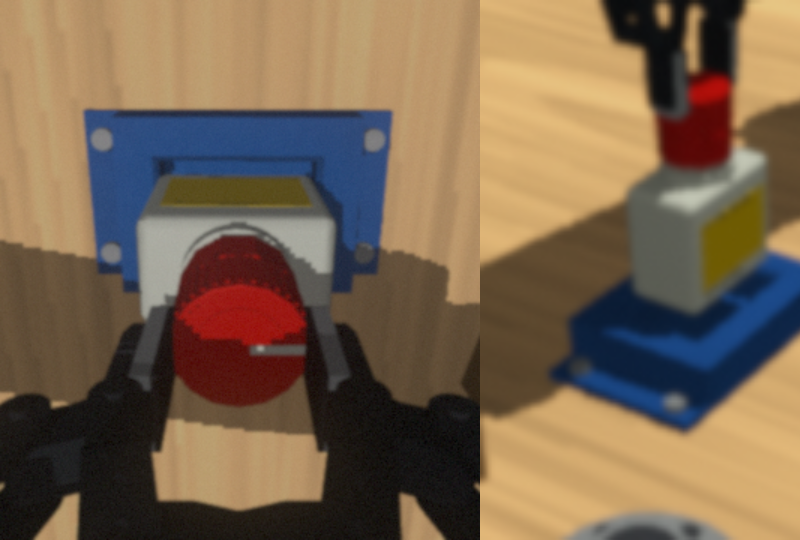

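The bottle is held over the holder, well placed: bolts at crop (102,140), (374,140), (112,253) and (364,253), pocket back edge at crop v=158. I use these to check the offset.

```bash
python3 - <<'E'
from h import *;import pickle
f=pickle.load(open("pics/wrist3.pkl","rb"))
q=lambda u,v:(120+u/1.5,60+v/1.5)
P=np.array([onz(f,q(*p),.011)[:2] for p in[(102,140),(374,140),(112,253),(364,253)]]);print(P.round(4),P.mean(0),P[1]-P[0])
P=np.array([onz(f,q(*p),.03)[:2] for p in[(155,158),(322,158)]]);print("back edge",P)
zb=.1285-.0877+.07
for z,pp in((zb-.003,[(139,222),(335,222)]),):
    print("body top L,R",[onz(f,q(*p),z)[:2].round(4) for p in pp])
print("yellow band low/high",[onz(f,q(*p),zb-z)[:2].round(4) for p,z in(((238,207),.005),((235,178),.06))])
E
```

```text
[[ 0.4566 -0.084 ]
 [ 0.6027 -0.0813]
 [ 0.458  -0.1496]
 [ 0.6037 -0.147 ]] [ 0.53023507 -0.11546299] [0.14614295 0.00271076]
back edge [[ 0.48763492 -0.08907543]
 [ 0.5722934  -0.08750987]]
body top L,R [array([ 0.4929, -0.0961]), array([ 0.566 , -0.0948])]
yellow band low/high [array([ 0.5297, -0.0902]), array([ 0.5284, -0.0934])]
```

Aligned within about 1 mm and 1°. Lowering.

Call:
{"op": "step_arm", "data": {"plan": [[[0,0,0.8,0,0,0,255],[0,0,0.5,0,0,0,255],[0,0,0.5,0,0,0,255],[0,0,0.5,0,0,0,255],[0,0,0.4,0,0,0,255],[0,0,0.3,0,0,0,255],[0,0,0,0,0,0,255],[0,0,0,0,0,0,255]]]}}

```text
clock: 7.15
tcp_pos: [0.5299, -0.1156, 0.0974]
tcp_rot: [[1.0, 0.017, 0.0], [0.017, -1.0, -0.0], [0.0, 0.0, -1.0]]
contact_force: [0.4, -0.5, -3.4]
finger_gap: 0.446
```

Call:
{"op": "step_arm", "data": {"plan": [[[0,0,0.1,0,0,0,255],[0,0,0.1,0,0,0,255],[0,0,0.05,0,0,0,255],[0,0,0,0,0,0,255],[0,0,0,0,0,0,255]]]}}

```text
clock: 7.65
tcp_pos: [0.5299, -0.1156, 0.0958]
tcp_rot: [[1.0, 0.017, 0.001], [0.017, -1.0, -0.0], [0.001, 0.0, -1.0]]
contact_force: [-3.3, 0.3, 5.3]
finger_gap: 0.449
```

Call:
{"op": "step_arm", "data": {"plan": [[[0,0,0.1,0,0,0,255],[0,0,0.1,0,0,0,255],[0,0,0.1,0,0,0,255],[0,0,0.1,0,0,0,255],[0,0,0,0,0,0,255],[0,0,0,0,0,0,255]]]}}

```text
clock: 8.25
tcp_pos: [0.5299, -0.1157, 0.0923]
tcp_rot: [[1.0, 0.017, 0.001], [0.017, -1.0, -0.001], [0.001, 0.001, -1.0]]
contact_force: [-5.5, 0.4, 9.5]
finger_gap: 0.446
```

Call:
{"op": "step_arm", "data": {"plan": [[[0,0,0.1,0,0,0,255],[0,0,0.1,0,0,0,255],[0,0,0,0,0,0,255],[0,0,0,0,0,0,255]]]}}

```text
clock: 8.65
tcp_pos: [0.53, -0.1158, 0.0919]
tcp_rot: [[1.0, 0.017, 0.003], [0.017, -1.0, -0.001], [0.003, 0.001, -1.0]]
contact_force: [-8.0, 1.0, 18.9]
finger_gap: 0.449
```

Call:
{"op": "step_arm", "data": {"plan": [[[0,0,0,0,0,-6,255],[0,0,0,0,0,-6,255],[0,0,0,0,0,-6,255],[0,0,0,0,0,-6,255],[0,0,0,0,0,-6,255],[0,0,0,0,0,-6,255],[0,0,0,0,0,-6,255],[0,0,0,0,0,-6,255],[0,0,0,0,0,-6,255],[0,0,0,0,0,-6,255],[0,0,0,0,0,-6,255],[0,0,0,0,0,-4,255],[0,0,0,0,0,0,255],[0,0,0,0,0,0,255]]]}}

```text
clock: 10.05
tcp_pos: [0.5304, -0.1158, 0.0921]
tcp_rot: [[0.325, 0.946, 0.004], [0.946, -0.325, -0.001], [0.0, 0.004, -1.0]]
contact_force: [-7.7, 1.3, 18.9]
finger_gap: 0.444
```

```bash
python3 - <<'E'
from h import *;import pickle
from workcell import manip
f=manip.grab_frame("wrist");pickle.dump(f,open("pics/w4.pkl","wb"));cv2.imwrite("pics/w4.png",f["image"][:,:,::-1])
s=manip.state();x=s["tcp_rot"][:,0];print(s["tcp_pos"],np.degrees(np.arctan2(x[1],x[0])),s["contact_force"],s["wrist_torque"],s["q"])
E
```

```text
[ 0.53046351 -0.11574858  0.09212108] 71.01144607144356 [-7.77037122  1.34703379 18.75316056] [0.33184359 1.62046332 0.11284285] [-2.14775819e-01  1.81079390e-01 -2.31305593e-01  1.15451476e+00
 -1.01636600e-04  1.16637453e-01]
```

View pics/w4.png

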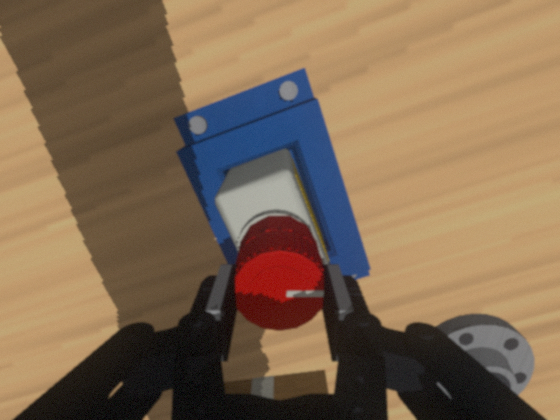

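The cap turned with the gripper: its bar is still at (305,293) in the hand, and the bottle sits in the pocket at (260,195), turned 70° relative to it. Lifting gently.

Call:
{"op": "step_arm", "data": {"plan": [[[0,0,-0.2,0,0,0,255],[0,0,-0.2,0,0,0,255],[0,0,-0.3,0,0,0,255],[0,0,-0.5,0,0,0,255],[0,0,0,0,0,0,255],[0,0,0,0,0,0,255]]]}}

```text
clock: 10.7
tcp_pos: [0.5298, -0.1156, 0.1007]
tcp_rot: [[0.326, 0.945, -0.0], [0.945, -0.326, -0.0], [-0.0, -0.0, -1.0]]
contact_force: [-1.7, -0.0, 1.9]
finger_gap: 0.444
```

Call:
{"op": "step_arm", "data": {"plan": [[[0,0,-0.5,0,0,0,255],[0,0,-0.5,0,0,0,255],[0,0,-0.5,0,0,0,255],[0,0,-0.5,0,0,0,255],[0,0,-1,0,0,0,255],[0,0,-1.5,0,0,0,255],[0,0,-1.5,0,0,0,255],[0,0,-1,0,0,0,255],[0,0,-0.5,0,0,0,255],[0,0,0,0,0,0,255],[0,0,0,0,0,0,255],[0,0,0,0,0,0,255]]]}}

```text
clock: 11.9
tcp_pos: [0.5293, -0.1154, 0.175]
tcp_rot: [[0.326, 0.945, -0.001], [0.945, -0.326, 0.0], [-0.0, -0.001, -1.0]]
contact_force: [-0.0, -0.7, 0.2]
finger_gap: 0.447
```

```bash
python3 - <<'E'
from h import *;import pickle
from workcell import manip
I=[]
for n in("scene","top"):
    f=manip.grab_frame(n);pickle.dump(f,open(f"pics/{n}5.pkl","wb"));I.append(f["image"])
cv2.imwrite("pics/v5.png",np.hstack([cv2.resize(I[0][100:300,160:310],(405,540)),cv2.resize(I[1][100:360,160:350],(395,540))])[:,:,::-1])
s=manip.state();print(s["clock"],s["tcp_pos"],s["contact_force"],s["finger_gap"],s["joint_vel"].round(4))
E
```

```text
12.0 [ 0.52941666 -0.11546652  0.17514469] [-0.28286051  0.20382178  0.1565184 ] 0.4447801799704941 [ 0.0004 -0.0011  0.0039 -0.0006 -0.0014  0.0022]
```

View pics/v5.png

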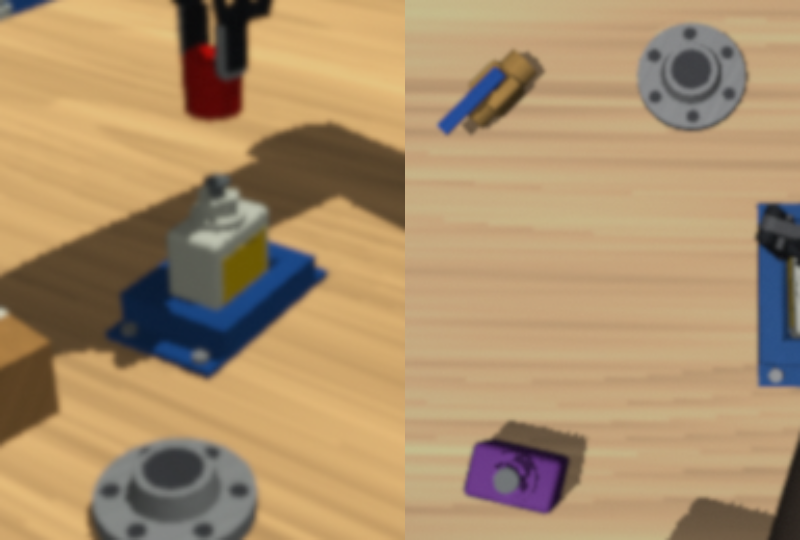

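The cap is in the gripper at crop (212,80), clear above the open neck at (217,185). The bottle stands upright in the pocket at (217,260), and the flange and valve are where they were. Handing in.

```bash
python3 -c "
from workcell import manip
print(manip.job_done())"
```

```text
the job is handed in; nothing more can be done
None
```

I stood the white bottle in the blue holder, opened its cap, and handed the job in at about 12 s with the cap still in the gripper. No verdict was reported.

- **Seating:** I carried the bottle by its locked cap and lowered it into the pocket, lined up within about 1 mm and 1°. It met the floor with the tool at 0.0958 m, against 0.0957 m expected.
- **Opening:** I pressed the cap to its stop at about 19 N, turned it 70° (1.22 rad) anticlockwise, and lifted it straight up.
- **Final state:** The cap is about 7.9 cm above where it sat, over the open neck. Once clear, the wrist force was about 0 N (it was about -3.5 N with the bottle hanging), so the bottle stayed behind. The last pictures show it upright in the pocket.
- **Bystanders:** The flange and valve look unmoved in the last pictures. The carton is only partly in view there; nothing went near any of the three.

Two readings did not fully agree. The press travelled about 3.9 mm on the tool reading against the nominal 5 mm. There was also about 8 N of sideways force during the press, which was gone after the lift. I did not measure the bottle's seated height again from the images after the lift.

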